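Check a cooling sagger with a stem thermometer through its lid port

ROBOT

A 7-joint arm with a two-finger parallel gripper is mounted at the origin on the work surface. World frame = base frame: x ahead of the robot, y to its left, z up, the work surface at z = 0. Lengths are in m, angles in rad, forces in N, time in s.
With the tool pointing down it reaches from about 0.425 to 0.875 m from the base axis. Payload 4.7 kg.
Tool frame: the origin (TCP) lies between the finger pads; the fingertips stand 19 mm ahead of it and the grasp point (between the pads) is the TCP; x points along the fingers, z is the direction in which the jaws open and shut, and the axes are right-handed (so a half turn about x gives the same grasp; the last joint's range is limited). The gripper opens to 87 mm and grips with 3 to 60 N. Pads are 19 mm wide; open, the fingers measure 117 mm over their backs; the gripper's body (75 mm by 190 mm) begins 51 mm behind the grasp point.
Start: joints at [1.143, 0.321, -0.07, 1.45, 0.023, 1.371, -0.057], TCP at [0.278, -0.588, 0.242] pointing down, gripper open.
Joint ranges: [-2.86, 2.86], [-0.3, 2.09], [-1.38, 1.24], [0.06, 2.45], [-1.56, 4.7], [0.09, 2.05], [-2.69, 2.69]. Speed limits (rad/s): [2.57, 2.57, 3.14, 3.14, 3.14, 3.14, 3.14].

INTERFACE

Orientations are given as a unit quaternion [x, y, z, w].
In Python, from rig import robot, claw, kin, vision, order gives the robot as it stands. Calls block until the motion is done:
- robot.move_to(position, orientation): joint-space move of the TCP to a pose.
- robot.move_l(position, rotation=None, v=0.15): straight line of the TCP; rotation=None keeps the orientation; v is the mean speed in m/s.
- robot.move_j(angles): joint-space move.
- claw.gripper_to(opening, squeeze=None): finger opening in m; squeeze is the grip in N (None keeps the last); returns when the fingers have stopped.
- robot.sleep(seconds).
- kin.solve_ik(position, orientation): joint angles nearest the present ones, or None.
- vision.read_camera(name): name is "scene" or "top" or "wrist"; returns a dict with "color" (384x512x3 uint8, red, green, blue), "intrinsics" (3x3 intrinsics, pixels), "R" (3x3) and "t" (3): a world point X has camera coordinates R X + t. Camera axes: x right, y down, z forward; pixel columns grow to the right and rows downward; lengths in m; the calibration is good to about 2 mm. A picture is of the moment at which its call begins. There is no depth.
A pose or a line that the arm cannot do raises robot.IKError and nothing moves.
- order.hand_in(): hands the job in, once; it reports no verdict.
Readings, each from a call of its own:
- robot.read_time_s(): time.
- robot.read_q(): joint angles.
- robot.read_joint_velocities(): joint speeds.
- robot.read_tau(): joint torques, N m.
- robot.read_ee_pos(): TCP position.
- robot.read_tool_rot(): TCP orientation.
- robot.read_ft_force(): force on the tool from outside, world axes, zero at the start.
- robot.read_torque(): the same for the moment, N m.
- robot.read_gripper_width(): finger opening in m.
Only numpy, scipy, OpenCV 4.12 (cv2) and the standard library are available. Lean on these libraries where they do the work, as an engineer would, in place of code of your own. Each camera call takes 0.05 s, during which the arm holds its last target.

TASK

Before the lidded ceramic sagger may be opened, its inside temperature has to be checked: lift the ceramic stopper out of the port in the lid and put it down in the shallow ceramic tray, then take the thermometer from the tool rack and lower its stem upright through the middle of the port, without the thermometer ever touching the sagger or its lid, until the depth ring on the stem is level with the top of the lid. Finish there with the gripper still holding the thermometer, still, upright and centred in the port, as for taking the reading; do not let go. Leave the pick and the spatula in the rack, and the crucible and the jar on the bench, where they are.

Things in the scene. Friction and masses are not known exactly. Their poses are not given: they have to be found in the camera images.
- sagger: Fixed cream ceramic firing box 160 x 160 mm with a flat lid 168 x 168 x 12 mm, on a 180 x 180 x 25 mm firebrick slab. Origin on the bench under its centre, z up. The lid's top is 127 mm and its underside 115 mm above the bench; the lid rests on the box's raised corners, with open gas gaps 26 mm high in each side below it. Inside, grey fired tablets stand up to 42 mm above the bench. Turned up to 0.35 rad about the vertical
- port (a point): Centre of the port's mouth, level with the lid's top face: a round vertical hole of 24 mm diameter through the middle of the 12 mm thick lid, closed at first by the stopper
- stopper_knob (a point): Centre of the stopper's knob. The loose ceramic stopper (about 50 g) is 48 mm tall: a round knob of 20 mm diameter and 28 mm height, below it a flange of 36 mm diameter and 6 mm thickness that lies on the lid, below that a spigot of 20 mm diameter and 14 mm length, with 2 mm of play in the port all round. This point is 22 mm above the underside of the flange and 36 mm above the end of the spigot; z runs along the stopper's axis, up out of the knob
- tray: Fixed shallow cream ceramic tray, open on top, outside 150 mm (its x) by 190 mm (its y), inside 134 by 174 mm; the walls are 22 mm high, the corners 32 mm, the floor 8 mm thick. Origin on the bench under its centre
- rack: Fixed aluminium tool rack, 70 mm (its x) by 210 mm (its y), with a flat 10 mm top plate 110 mm above the bench and three holes of 18 mm diameter in a row along its y, 65 mm apart; three tools hang in them by their handles, in any order, so a handle is best gripped with the fingers closing along the rack's x. Origin on the bench under its centre
- thermo_grip (a point): Centre of the thermometer's handle: an upright grey plastic cylinder of 28 mm diameter and 70 mm height with a small dark display on its flat top, the thickest handle in the rack. It stands with its flat underside (35 mm below this point) on the rack's top plate, its top 180 mm above the bench, the stem hanging down through the hole. The whole thermometer is loose, about 90 g; z runs along its axis, up
- thermo_ring (a point): Middle of the thermometer's depth ring, a steel collar of 9 mm diameter and 4 mm height on the steel stem of 6 mm diameter; it is on the axis, 80 mm below the centre of the handle and 50 mm above the tip
- thermo_tip (a point): Lower end of the thermometer's stem, on its axis, 130 mm below the centre of the handle; the stem is 95 mm long below the handle
- pick_handle (a point): Middle of the turned medium-wood handle (26 mm at its foot, 18 mm at its belly, 50 mm tall, its top 160 mm above the bench) of a steel pick hanging in the rack; leave it there
- spatula_handle (a point): Middle of the turned dark-wood handle (same shape and size as the pick's) of a flat steel spatula hanging in the rack; leave it there
- crucible_mid (a point): Centre of a small open ceramic crucible, 66 mm diameter and 55 mm tall, standing on the bench; leave it there
- jar_mid (a point): Centre of a closed amber glass jar, 60 mm diameter and 75 mm tall, standing on the bench; leave it there
Things that resemble listed ones, but are neither listed nor needed, are in the scene too. Of the things that look like the part that bears stopper_knob, the smaller one is meant. What is shaped like the part that bears thermo_grip but yellow is not meant.

How it is judged:
On the way, in this order (a step that is already met when the one before it is completed fails the run):
1. the stopper has been put down in the tray and let go (x of stopper_knob in the frame of tray between -0.067 and 0.067 m and y of stopper_knob in the frame of tray between -0.087 and 0.087 m and z of stopper_knob in the frame of tray below 0.05 m and contact force between stopper and tray above 0.1 N and contact force between stopper and the fingers below 0.05 N and linear speed of stopper below 0.05 m/s), for 0.2 s.
2. the thermometer has been lifted clear of the rack in the gripper (z of thermo_tip in the frame of rack above 0.11 m and contact force between thermometer and the fingers above 1 N), for 0.1 s.
3. the tip of the stem has gone into the port near its middle (z of thermo_tip in the frame of port below -0.005 m and horizontal distance between thermo_tip and port below 0.009 m), for 0.1 s.
At the end, for the whole second after the job is handed in: The fingers alone hold the thermometer, at rest and within 0.1 rad of upright; its ring is within 7 mm of the lid top's height and 5 mm of the port's axis, its tip within 7 mm of that axis, and it touches nothing of the sagger; the stopper is at rest in the tray (z of thermo_ring in the frame of port between -0.007 and 0.007 m and horizontal distance between thermo_ring and port below 0.005 m and horizontal distance between thermo_tip and port below 0.007 m and angle between thermo_grip's own z axis and vertical below 0.1 rad and contact force between thermometer and the fingers above 1 N and contact force between thermometer and sagger below 0.05 N and linear speed of each of thermometer, stopper below 0.02 m/s and x of stopper_knob in the frame of tray between -0.067 and 0.067 m and y of stopper_knob in the frame of tray between -0.087 and 0.087 m and z of stopper_knob in the frame of tray below 0.05 m and contact force between stopper and tray above 0.1 N); the arm keeps its last pose, push and grip.
It fails at once if the thermometer touches the sagger, its lid or the bore of the port (contact force between thermometer and sagger above 0.2 N).
It fails at once if the pick or the spatula is taken from its place or knocked over (distance of any of pick_handle, spatula_handle from where it was at the start of the episode above 0.03 m).
It fails at once if the crucible or the jar is pushed from its place (distance of any of crucible_mid, jar_mid from where it was at the start of the episode above 0.025 m).
It also fails if it takes over 66 s, if anything falls off the work surface, if the arm or the gripper's body presses on something with over 40 N, if the wrist force passes 120 N, or if a joint passes its speed limit or range.

## Working session

There is one attempt and no reset: what is moved stays moved. The work goes in short steps, each a Python script; the robot and the scene stay as the last script left them, time stands still between calls to the robot, and variables do not carry over. Pictures are saved under pics/ and viewed, and the job is handed in when it is done.

```bash
mkdir -p pics; ls
python3 - <<'E'
from rig import robot, claw, kin, vision, order
import cv2,numpy as np
for n in ["scene","top","wrist"]:
    d=vision.read_camera(n)
    cv2.imwrite(f"pics/{n}0.png",cv2.resize(d["color"][:,:,::-1],(800,600),interpolation=cv2.INTER_CUBIC))
    np.savez(f"pics/{n}0.npz",**d)
    print(n,np.round(d["intrinsics"],1).tolist(),np.round(-d["R"].T@d["t"],3),np.round(d["R"],2).tolist())
print(robot.read_time_s(),robot.read_tool_rot(),robot.read_gripper_width())
E
```

```text
pics
scene [[405.6, 0.0, 253.3], [0.0, 405.6, 193.2], [0.0, 0.0, 1.0]] [ 1.054 -0.63   0.926] [[0.83, 0.56, -0.02], [0.41, -0.63, -0.66], [-0.38, 0.54, -0.75]]
top [[484.0, 0.0, 247.8], [0.0, 484.0, 193.2], [0.0, 0.0, 1.0]] [ 0.489 -0.071  1.458] [[-0.02, -1.0, -0.0], [-0.99, 0.02, -0.12], [0.12, 0.0, -0.99]]
wrist [[322.0, 0.0, 256.9], [0.0, 322.0, 195.8], [0.0, 0.0, 1.0]] [ 0.351 -0.553  0.383] [[0.43, -0.9, -0.0], [-0.87, -0.41, 0.29], [-0.26, -0.12, -0.96]]
0.15 [ 0.37853832  0.59785308 -0.37805384  0.59695539] 0.08694875364324672
```

View pics/scene0.png

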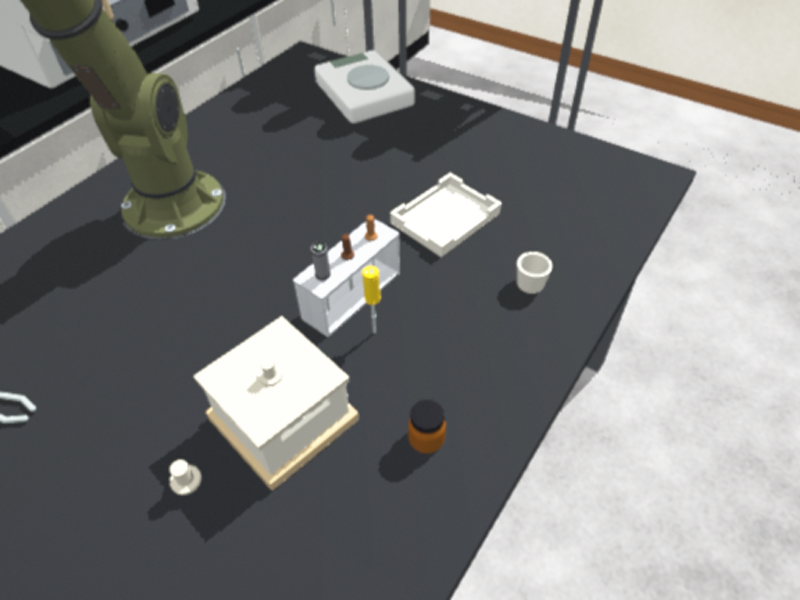

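View pics/top0.png

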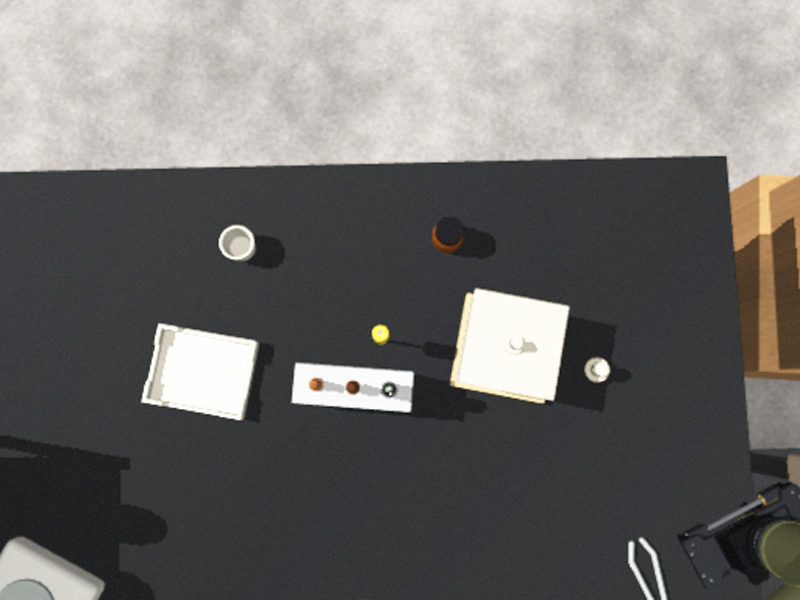

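View pics/wrist0.png

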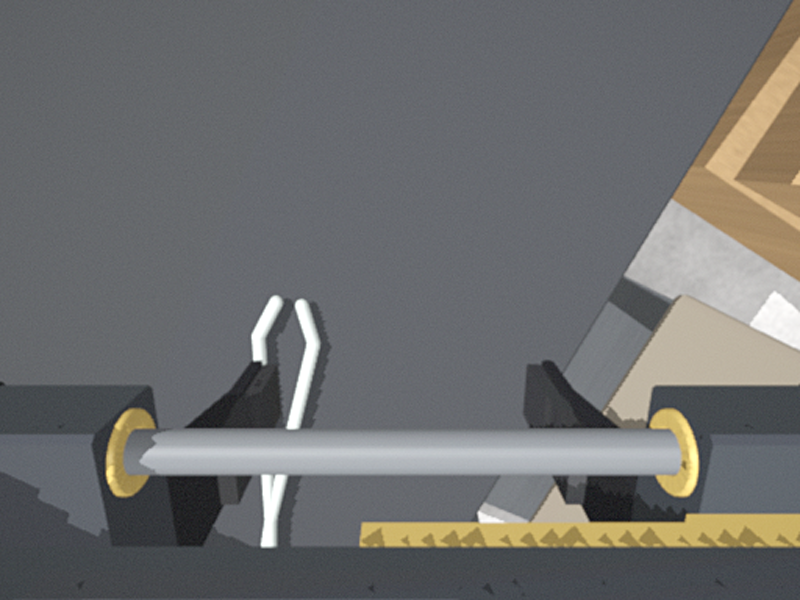

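Scene view: the sagger with stopper is at (268,372), the larger stopper decoy is on the bench at (183,475), and the yellow decoy is at (372,285). The rack holds a grey thermometer at (320,260), with dark and medium wood handles beside it; the tray is at (445,213). The top view shows the same: thermometer (389,390), sagger (512,345), tray (202,370). Next I'll measure.

```bash
cat > h.py <<'E'
import numpy as np,cv2
def ray(d,uv):
    K,R,t=d["intrinsics"],d["R"],d["t"]
    c=-R.T@t; v=R.T@np.linalg.inv(K)@np.array([uv[0],uv[1],1.]); return c,v
def plane(d,uv,z):
    c,v=ray(d,uv); return c+v*(z-c[2])/v[2]
def proj(d,X):
    p=d["intrinsics"]@(d["R"]@np.asarray(X,float)+d["t"]); return p[:2]/p[2]
def tri(d1,u1,d2,u2):
    c1,v1=ray(d1,u1);c2,v2=ray(d2,u2)
    s=np.linalg.lstsq(np.c_[v1,-v2],c2-c1,rcond=None)[0]
    a,b=c1+s[0]*v1,c2+s[1]*v2
    return (a+b)/2,np.linalg.norm(a-b)
E
python3 - <<'E'
import numpy as np,cv2
from h import *
T=dict(np.load("pics/top0.npz"));S=dict(np.load("pics/scene0.npz"))
a=T["color"][190:275,180:395]; cv2.imwrite("pics/topc.png",cv2.resize(a[:,:,::-1],None,fx=3.7,fy=3.7,interpolation=cv2.INTER_NEAREST))
a=T["color"][195:280,80:180]; b=S["color"][195:320,90:240];
cv2.imwrite("pics/tray.png",cv2.resize(a[:,:,::-1],None,fx=6,fy=6,interpolation=cv2.INTER_NEAREST))
cv2.imwrite("pics/sagS.png",cv2.resize(b[:,:,::-1],None,fx=4.7,fy=4.7,interpolation=cv2.INTER_NEAREST))
b=S["color"][130:220,180:270];
cv2.imwrite("pics/rackS.png",cv2.resize(b[:,:,::-1],None,fx=6,fy=6,interpolation=cv2.INTER_NEAREST))
E
```

```text
(no output)
```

View pics/topc.png

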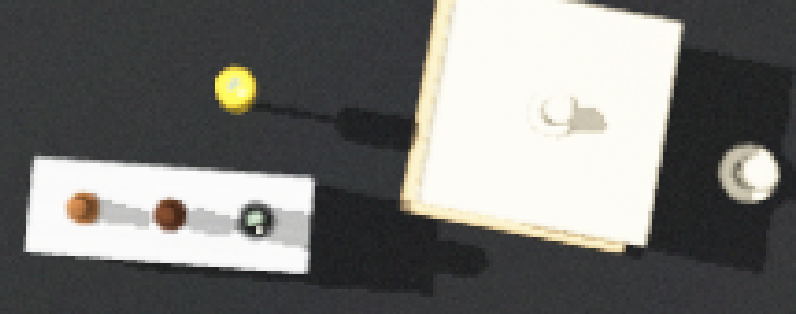

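View pics/sagS.png

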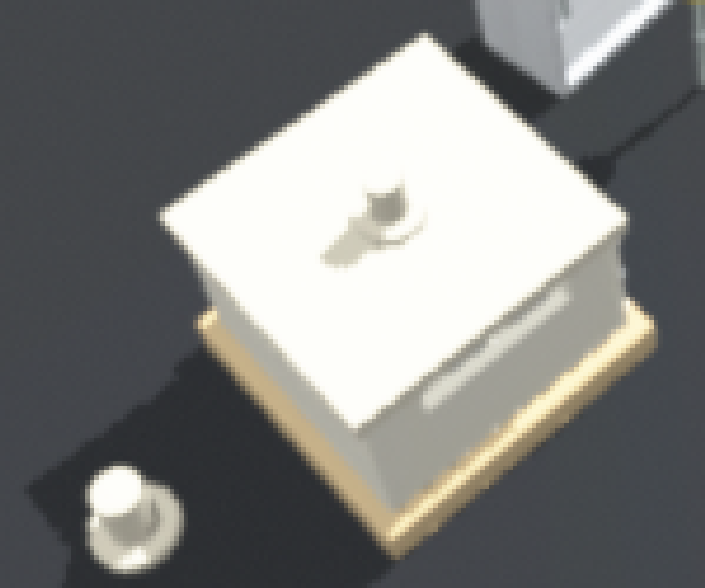

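View pics/rackS.png

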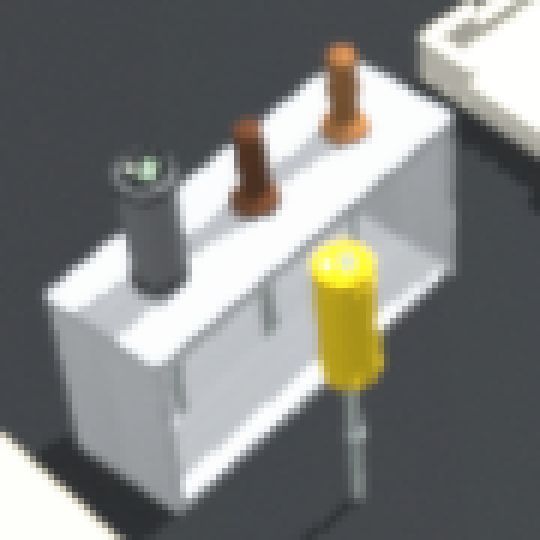

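View pics/tray.png

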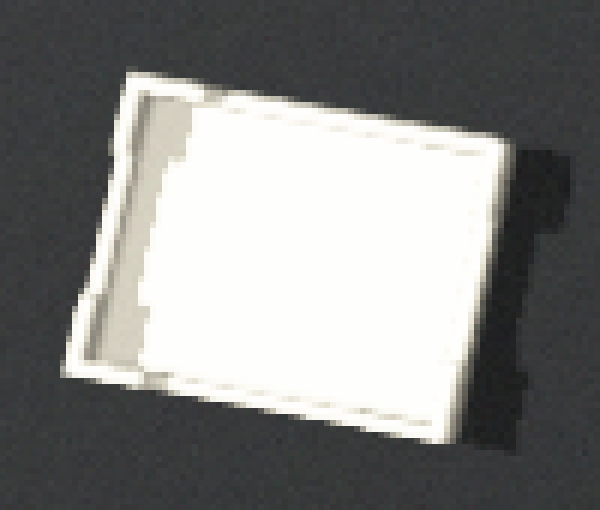

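```bash
cat > m.py <<'E'
import numpy as np,cv2
from h import *
T=dict(np.load("pics/top0.npz"));S=dict(np.load("pics/scene0.npz"))
def quad(mask):
    cs,_=cv2.findContours(mask.astype(np.uint8),cv2.RETR_EXTERNAL,cv2.CHAIN_APPROX_NONE)
    c=max(cs,key=cv2.contourArea); pts=cv2.convexHull(c)
    q=None
    for e in np.linspace(2,20,60):
        q=cv2.approxPolyDP(pts,e,True)[:,0,:].astype(float)
        if len(q)<=4: break
    c=c[:,0,:].astype(float); L=[]
    for i in range(len(q)):   # refine by line fits
        a,b=q[i],q[(i+1)%len(q)]; n=np.linalg.norm(b-a);d=(b-a)/n
        s=(c-a)@d; o=np.abs((c-a)@np.array([-d[1],d[0]]))
        k=(o<2.0)&(s>.12*n)&(s<.88*n)
        L.append(cv2.fitLine(c[k].astype(np.float32),cv2.DIST_HUBER,0,.01,.01).ravel())
    out=[]
    for i in range(len(q)):
        l,m=L[i-1],L[i]; s=np.linalg.solve(np.c_[l[:2],-m[:2]],m[2:]-l[2:]); out.append(l[2:]+s[0]*l[:2])
    return np.array(out)
def rep(name,d,mask,z):
    q=quad(mask); P=np.array([plane(d,u,z) for u in q])[:,:2]
    l=np.linalg.norm(np.roll(P,-1,0)-P,axis=1); e=P[1]-P[0]
    print(name,"centre",P.mean(0).round(4),"sides",l.round(4),"ang",[round(float(np.arctan2(*(P[(i+1)%4]-P[i])[::-1])),3) for i in range(4)])
    return P
def blk(im,x0,x1,y0,y1,f):
    m=np.zeros(im.shape[:2],bool); m[y0:y1,x0:x1]=f(im[y0:y1,x0:x1].astype(int)); return m
E
python3 - <<'E'
from m import *
t,s=T["color"],S["color"]
w=lambda a:(a.min(2)>205)
rep("lid top",T,blk(t,285,372,180,262,lambda a:a.min(2)>205),.127)
rep("lid scn",S,blk(s,115,235,200,300,lambda a:a.min(2)>222),.127)
rep("rack top",T,blk(t,180,270,225,270,lambda a:(a.min(2)>100)),.110)
rep("tray top",T,blk(t,80,180,195,280,lambda a:a.min(2)>120),.03)
def cen(d,m,zs,name):
    n,l,st,c=cv2.connectedComponentsWithStats(m.astype(np.uint8)); k=1+st[1:,4].argmax()
    print(name,"px",c[k].round(1),st[k], "->",plane(d,c[k],zs).round(4)); return c[k]
# thermometer top disc
cen(T,blk(t,240,258,240,258,lambda a:a.max(2)<100),.18,"thermo dark")
cen(T,blk(t,240,258,240,258,lambda a:a.max(2)<165),.18,"thermo disc")
sat=lambda a:(a.max(2)-a.min(2)>50)
cen(T,blk(t,195,212,238,256,sat),.16,"pick");cen(T,blk(t,218,235,238,256,sat),.16,"spat")
y1=cen(T,blk(t,230,256,200,230,sat),.18,"yellow")
E
python3 - <<'E'
from m import *
t,s=T["color"],S["color"]
cv2.imwrite("pics/z.png",np.hstack([cv2.resize(t[205:235,315:345,::-1],None,fx=13,fy=13,interpolation=cv2.INTER_CUBIC),cv2.resize(s[225:255,155:185,::-1],None,fx=13,fy=13,interpolation=cv2.INTER_CUBIC)]))
cv2.imwrite("pics/z2.png",np.hstack([cv2.resize(t[234:264,234:264,::-1],None,fx=13,fy=13,interpolation=cv2.INTER_CUBIC),cv2.resize(s[150:180,190:220,::-1],None,fx=13,fy=13,interpolation=cv2.INTER_CUBIC)]))
E
```

```text
lid top centre [ 0.5744 -0.2857] sides [0.1662 0.163  0.1709 0.1709] ang [-1.782, 2.934, 1.406, -0.234]
lid scn centre [ 0.5765 -0.2906] sides [0.1649 0.1647 0.1656 0.1657] ang [-0.215, -1.782, 2.933, 1.355]
rack top centre [ 0.5063 -0.0027] sides [0.2108 0.0708 0.2104 0.07  ] ang [-1.664, 3.037, 1.474, -0.099]
tray top centre [0.5426 0.2879] sides [0.1885 0.1487 0.1903 0.148 ] ang [-1.767, 2.941, 1.371, -0.213]
thermo dark px [249.  248.8] [245 245   9   9  42] -> [ 0.5001 -0.0683  0.18  ]
thermo disc px [249.  249.1] [243 245  12   9  71] -> [ 0.4995 -0.0681  0.18  ]
pick px [201.7 245.5] [198 242   9   8  58] -> [0.5117 0.0577 0.16  ]
spat px [224.6 247.3] [222 244   7   8  38] -> [ 0.5058 -0.0031  0.16  ]
yellow px [243.  213.6] [238 208  11  13 114] -> [ 0.5931 -0.0544  0.18  ]
```

View pics/z.png

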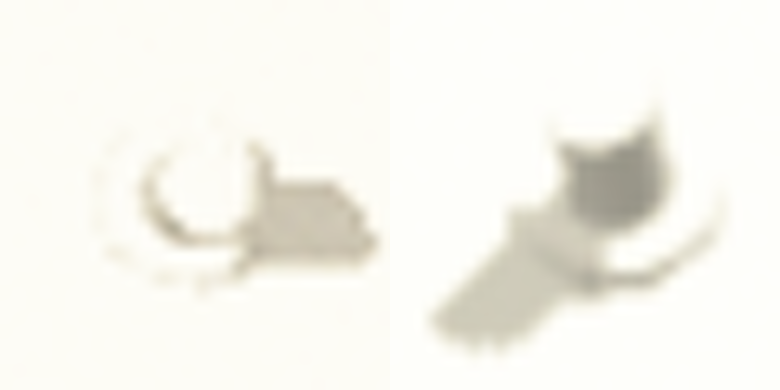

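View pics/z2.png

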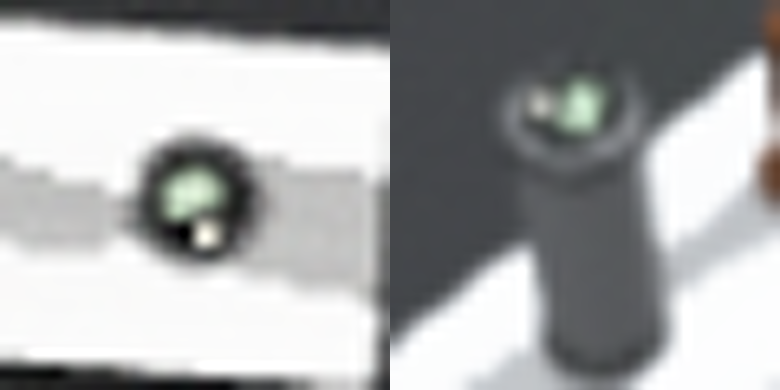

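```bash
cat >> h.py <<'E'
from scipy.spatial.transform import Rotation as Ro
def ori(a):  # jaws along (cos a, sin a), pointing down
    x=np.array([0,0,-1.]);z=np.array([np.cos(a),np.sin(a),0]);return Ro.from_matrix(np.c_[x,np.cross(z,x),z]).as_quat()
def shot(vision,name,fn,crop=None,f=None):
    d=vision.read_camera(name);np.savez(f"pics/{fn}.npz",**d)
    im=d["color"][:,:,::-1]
    if crop: im=im[crop[2]:crop[3],crop[0]:crop[1]]
    s=f or min(800/im.shape[1],600/im.shape[0]); cv2.imwrite(f"pics/{fn}.png",cv2.resize(im,None,fx=s,fy=s,interpolation=cv2.INTER_CUBIC)); return d
E
python3 - <<'E'
from m import *
from rig import robot, claw, kin, vision, order
print("knob top",plane(T,(330.3,219.1),.161))
print("scene knob top",)
P=[.5755,-.288]
for a in [-.1,np.pi-.1,-.2,np.pi-.2,np.pi/2]:
    for n,p in [("port",P+[.16]),("port hi",P+[.37]),("therm",[.5,-.068,.145]),("thermhi",[.5,-.068,.33]),("tray",[.5426,.288,.051]),("trayhi",[.5426,.288,.3])]:
        q=kin.solve_ik(np.array(p),ori(a)); print(round(a,2),n,None if q is None else np.round(q,2))
E
```

```text
knob top [ 0.57485241 -0.28774954  0.161     ]
scene knob top
-0.1 port [ 0.76  0.39 -0.42  1.56  0.17  1.23  0.2 ]
-0.1 port hi [ 0.75  0.31 -0.44  1.23  0.13  1.62  0.24]
-0.1 therm [ 0.67  0.13 -0.62  1.91  0.08  1.13 -0.08]
-0.1 thermhi [ 0.72  0.   -0.64  1.64  0.    1.5  -0.01]
-0.1 tray [ 0.18  0.59 -0.92  1.72  0.52  1.1  -1.  ]
-0.1 trayhi [-0.27  0.24 -0.32  1.45  0.08  1.47 -0.69]
3.04 port [-0.35  0.55  1.07  1.6  -0.5   1.29 -2.45]
3.04 port hi [-0.31  0.42  1.06  1.28 -0.37  1.65 -2.56]
3.04 therm None
3.04 thermhi None
3.04 tray [ 0.33  0.75 -1.18  1.71  0.74  1.2   2.  ]
3.04 trayhi [ 0.33  0.45 -1.18  1.43  0.41  1.54  2.22]
-0.2 port [ 0.75  0.39 -0.41  1.56  0.16  1.23  0.11]
-0.2 port hi [ 0.74  0.31 -0.42  1.23  0.13  1.62  0.14]
-0.2 therm [ 0.66  0.12 -0.62  1.91  0.08  1.13 -0.18]
-0.2 thermhi [ 0.72  0.   -0.63  1.64  0.    1.5  -0.11]
-0.2 tray [ 0.18  0.59 -0.91  1.72  0.51  1.1  -1.1 ]
-0.2 trayhi [-0.26  0.24 -0.32  1.45  0.08  1.47 -0.79]
2.94 port [-0.35  0.55  1.07  1.6  -0.5   1.29 -2.55]
2.94 port hi [-0.31  0.42  1.06  1.28 -0.37  1.65 -2.66]
2.94 therm None
2.94 thermhi None
2.94 tray [ 0.33  0.75 -1.18  1.71  0.74  1.2   1.9 ]
2.94 trayhi [ 0.33  0.45 -1.18  1.43  0.41  1.54  2.12]
1.57 port [ 0.89  0.42 -0.6   1.55  0.24  1.24  1.82]
1.57 port hi [ 0.86  0.34 -0.59  1.23  0.19  1.63  1.87]
1.57 therm [ 0.74  0.13 -0.7   1.91  0.1   1.13  1.58]
1.57 thermhi [ 0.74  0.   -0.66  1.64  0.    1.5   1.66]
1.57 tray [ 0.22  0.62 -0.98  1.72  0.57  1.12  0.64]
1.57 trayhi [-0.3   0.24 -0.28  1.45  0.06  1.47  0.99]
```

Run:
```python
from h import *
from rig import robot, claw, kin, vision, order
robot.move_to([.575,-.288,.30],ori(-.1))
print(robot.read_ee_pos(),robot.read_time_s())
d=shot(vision,"wrist","w1")
print(proj(d,[.575,-.288,.161]))
```

```text
[ 0.57366946 -0.29059118  0.29951061] 1.7167
[257.45931329 187.73319248]
```

View pics/w1.png

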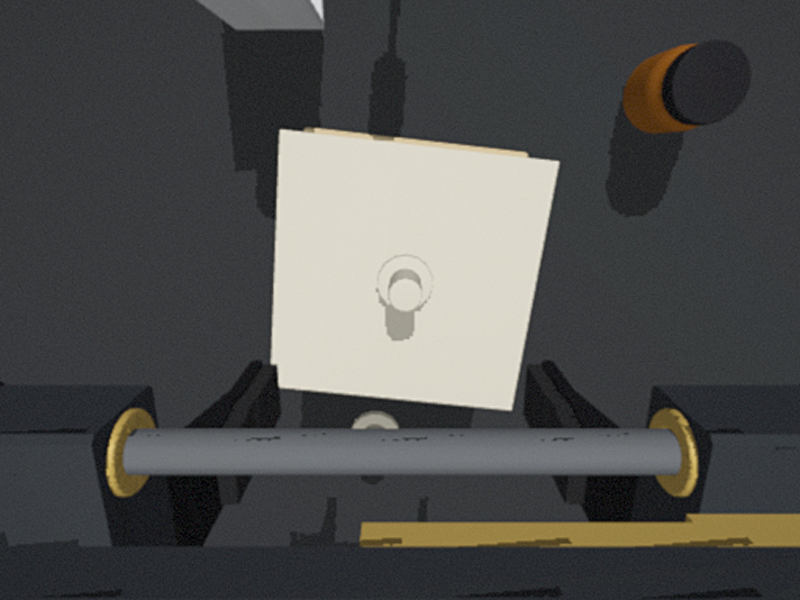

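The wrist view shows the stopper knob's top at (405,293), or native (259,187), within 1.5 px of the prediction. The TCP readback is about 3 mm off the command, so I'll check whether it settles.

Run:
```python
from h import *
from rig import robot, claw, kin, vision, order
d=dict(np.load("pics/w1.npz"))
print("knob",plane(d,(405/1.5625-.3,293/1.5625-.3),.161))
m=np.zeros((384,512),np.uint8); m[75:270,165:365]=(d["color"][75:270,165:365].min(2)>150); 
import m as M
M.rep("lid",d,m>0,.127)
print(robot.read_ee_pos(),robot.read_joint_velocities().round(4))
robot.sleep(.3);print(robot.read_ee_pos())
robot.move_l([.575,-.2885,.25],ori(-.1));print(robot.read_ee_pos());robot.sleep(.3);print(robot.read_ee_pos(),Ro.from_quat(robot.read_tool_rot()).as_matrix().round(4))
```

```text
knob [ 0.57634802 -0.28765842  0.161     ]
lid centre [ 0.5764 -0.2887] sides [0.1686 0.1664 0.1672 0.1674] ang [-1.787, 2.926, 1.361, -0.207]
[ 0.5736882  -0.29056605  0.29952968] [ 0.0022  0.0007 -0.0041 -0.0008 -0.0032  0.0014  0.0012]
[ 0.57472619 -0.28853725  0.2999043 ]
[ 0.57499323 -0.28849375  0.25013369]
[ 0.57545172 -0.28862025  0.25105926] [[ 1.50e-03  9.98e-02  9.95e-01]
 [-8.00e-04  9.95e-01 -9.98e-02]
 [-1.00e+00 -6.00e-04  1.60e-03]]
```

Run:
```python
from h import *
from rig import robot, claw, kin, vision, order
o=ori(-.1)
claw.gripper_to(.055,10)
robot.move_l([.5757,-.288,.1565],o,v=.08);robot.sleep(.3)
print(robot.read_ee_pos(),robot.read_ft_force())
claw.gripper_to(0.0,15);print(robot.read_gripper_width(),robot.read_ft_force())
robot.move_l([.5757,-.288,.25],o,v=.08)
robot.sleep(.2);print(robot.read_gripper_width(),robot.read_ft_force(),robot.read_time_s())
shot(vision,"wrist","w2");shot(vision,"scene","s2",(90,240,170,290))
```

```text
[ 0.57582709 -0.28804045  0.15676618] [ 0.25374485 -0.36548155 -0.00094662]
0.01868232657965673 [-1.12655778 -0.00528951 -0.63023835]
0.018652695740914 [-0.18967846  0.1049751  -0.84953092] 7.525
```

View pics/w2.png

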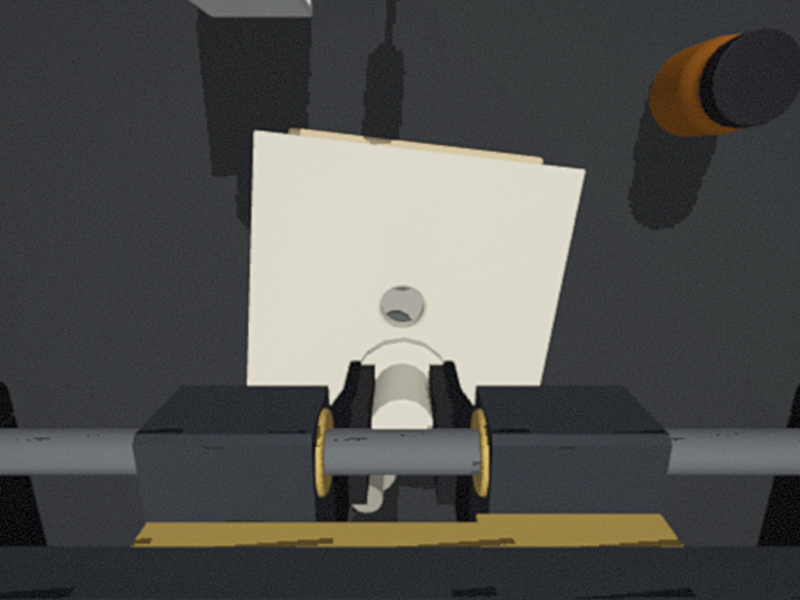

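View pics/s2.png

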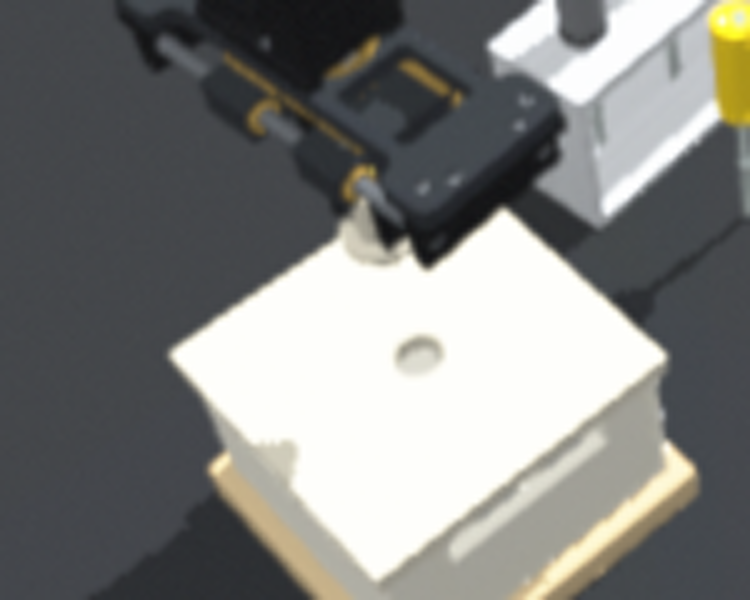

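The stopper is held and the port is open: hole at (402,306) in the wrist view and at (418,355) in the scene crop. I'll carry the stopper to the tray.

Run:
```python
from h import *
from rig import robot, claw, kin, vision, order
def hole(fn,x0,x1,y0,y1,z=.127):
    d=dict(np.load(f"pics/{fn}.npz")); g=d["color"][y0:y1,x0:x1].min(2).astype(np.uint8)
    th,m=cv2.threshold(g,0,1,cv2.THRESH_BINARY_INV+cv2.THRESH_OTSU)
    c=max(cv2.findContours(m,cv2.RETR_EXTERNAL,cv2.CHAIN_APPROX_NONE)[0],key=cv2.contourArea)
    P=np.array([plane(d,p+[x0,y0],z)[:2] for p in cv2.convexHull(c)[:,0]]).astype(np.float32)
    print(fn,th,"ellipse",cv2.fitEllipse(P*1000),"mincircle",cv2.minEnclosingCircle(P*1000),P.mean(0))
hole("w2",236,280,175,214)
hole("s2",162,186,228,254)
o=ori(-.1)
robot.move_l([.5757,-.288,.33],o,v=.15)
robot.move_to([.5426,.288,.30],o);robot.sleep(.3)
print(robot.read_ee_pos(),robot.read_gripper_width(),robot.read_time_s())
shot(vision,"wrist","w3")
```

```text
w2 174.0 ellipse ((576.3231811523438, -287.942626953125), (24.12952995300293, 25.11205291748047), 80.91366577148438) mincircle ((576.2606201171875, -288.0632019042969), 12.58008861541748) [ 0.575858   -0.28847098]
s2 219.0 ellipse ((576.4171142578125, -289.5854187011719), (21.01089096069336, 23.818344116210938), 136.82968139648438) mincircle ((576.7738647460938, -289.69268798828125), 11.629537582397461) [ 0.57667947 -0.28981358]
[0.54286705 0.28756795 0.29994972] 0.018547793316548454 10.6833
```

View pics/w3.png

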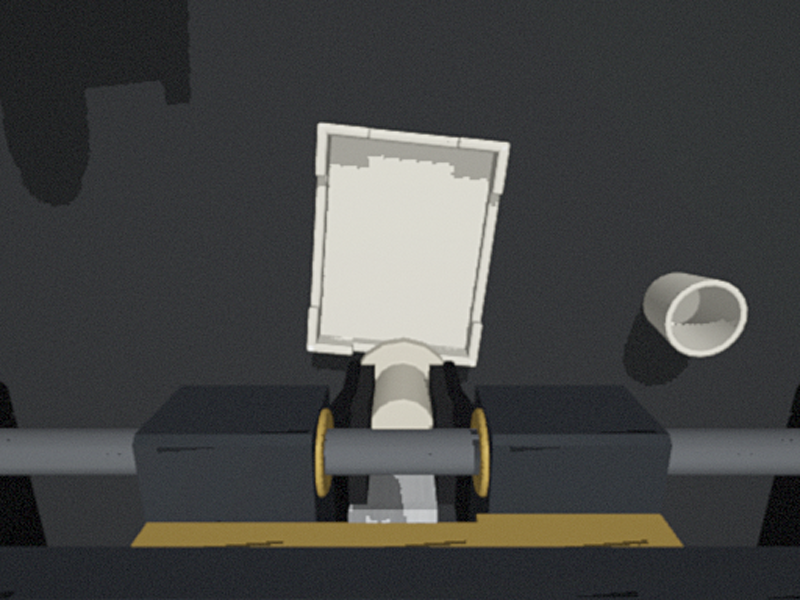

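The stopper is steady in the grip and the tray lies where measured: corners (320,125) to (475,365). I'll lower it now.

Run:
```python
from h import *
from rig import robot, claw, kin, vision, order
o=ori(-.1)
robot.move_l([.5426,.288,.075],o,v=.15)
robot.move_l([.5426,.288,.058],o,v=.04);robot.sleep(.3)
f0=robot.read_ft_force()[2]
z=.058
while z>.045:
    z-=.001;robot.move_l([.5426,.288,z],o,v=.03);robot.sleep(.05)
    f=robot.read_ft_force()[2]
    if f-f0>1.5: break
print(z,robot.read_ee_pos(),f0,f)
claw.gripper_to(.04);robot.sleep(.3)
shot(vision,"scene","s3a",(230,340,90,180))
robot.move_l([.5426,.288,.14],o,v=.1)
robot.move_l([.5426,.288,.30],o,v=.2)
print(robot.read_time_s());shot(vision,"scene","s3",(230,340,90,180));shot(vision,"top","t3",(60,290,190,280))
```

```text
0.051 [0.54279385 0.28818255 0.05143177] -0.16778440206650025 3.492779980862673
18.3917
```

View pics/s3.png

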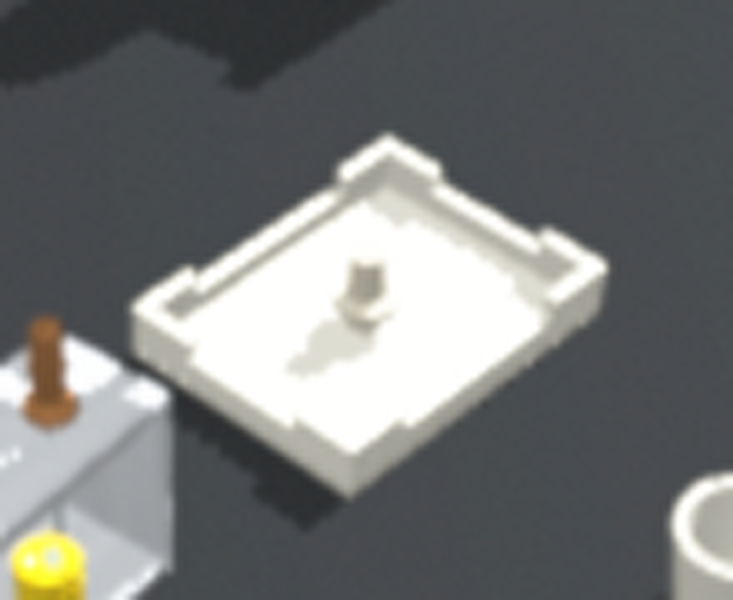

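View pics/t3.png

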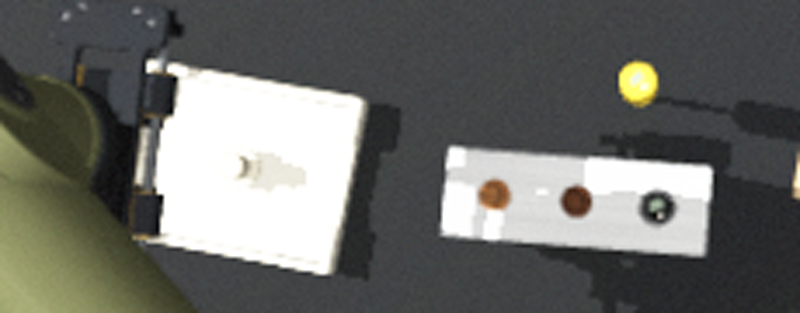

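The stopper stands upright in mid-tray (crop px (365,290)). Next is the thermometer; first I'll check the yellow decoy's height for clearance.

Run:
```python
from m import *
from rig import robot, claw, kin, vision, order
print("yellow top",tri(T,(243,213.6),S,(237.2,173.)))
print("thermo top",tri(T,(249,249),S,(146/6+180,176/6+130)))
o=ori(-.1)
claw.gripper_to(.065,20)
robot.move_to([.4997,-.0677,.32],o);robot.sleep(.3)
print(robot.read_ee_pos(),robot.read_time_s())
d=shot(vision,"wrist","w4"); print(proj(d,[.4997,-.0677,.18])*1.5625)
```

```text
yellow top (array([ 0.59557663, -0.05318945,  0.16227463]), np.float64(0.0027746490509301344))
thermo top (array([ 0.50020964, -0.06778436,  0.17361038]), np.float64(0.0012651196844386298))
[ 0.49990649 -0.06688315  0.31996348] 20.8833
[399.99022719 298.91019894]
```

View pics/w4.png

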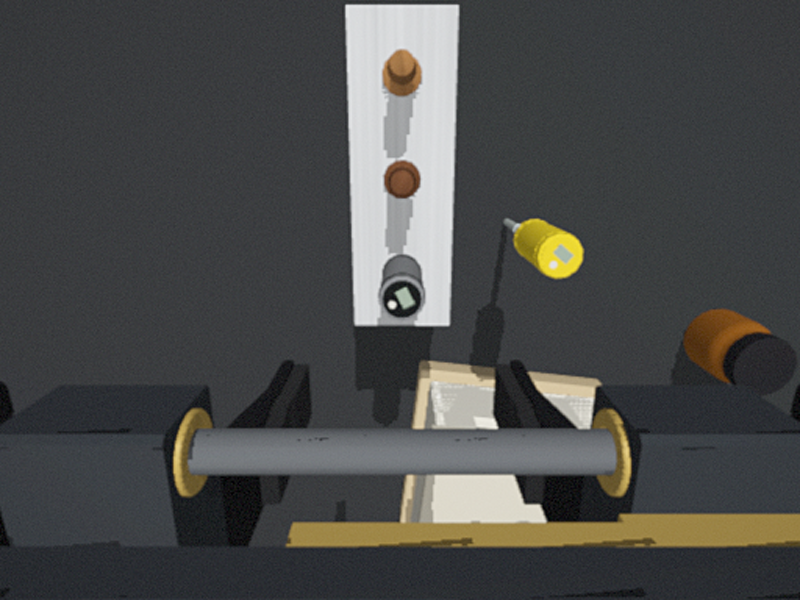

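Thermometer top is at (402,299), predicted at (400,299), under 1 mm apart. I'll grasp and lift.

Run:
```python
from h import *
from rig import robot, claw, kin, vision, order
o=ori(-.1)
robot.move_l([.5,-.0677,.19],o,v=.12)
robot.move_l([.5,-.0677,.150],o,v=.06);robot.sleep(.4)
print(robot.read_ee_pos(),robot.read_ft_force())
claw.gripper_to(.0,25);robot.sleep(.2);e=robot.read_ee_pos();print(e,robot.read_gripper_width(),robot.read_ft_force())
robot.move_l([.5,-.0677,.22],o,v=.06)
robot.move_l([.5,-.0677,.35],o,v=.12);robot.sleep(.5)
print(robot.read_ee_pos(),robot.read_gripper_width(),robot.read_ft_force(),robot.read_time_s())
shot(vision,"scene","s5",(170,290,60,180));shot(vision,"wrist","w5");shot(vision,"top","t5",(180,380,180,270))
```

```text
[ 0.50007024 -0.06773518  0.15015086] [-0.34994033 -0.20013054 -0.69333114]
[ 0.49998358 -0.06767812  0.14997456] 0.027694179220698813 [-0.81346388  1.23464661  0.18184973]
[ 0.49998635 -0.06768382  0.3499543 ] 0.027302904214376818 [ 0.58293028  0.17009109 -1.94294445] 27.3583
```

View pics/s5.png

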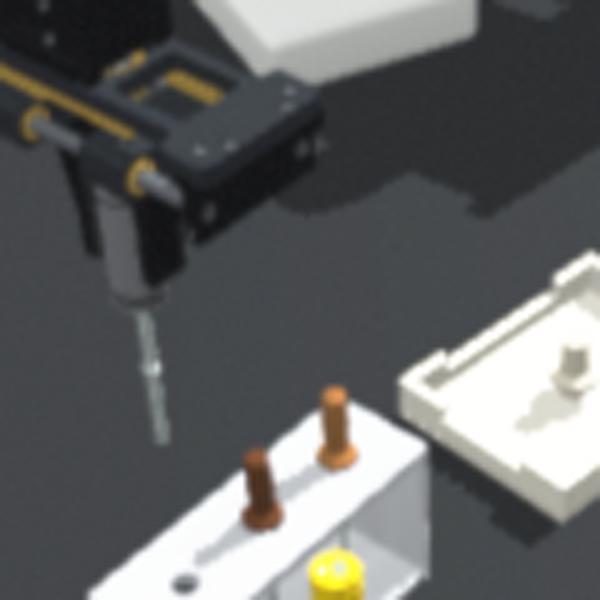

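View pics/w5.png

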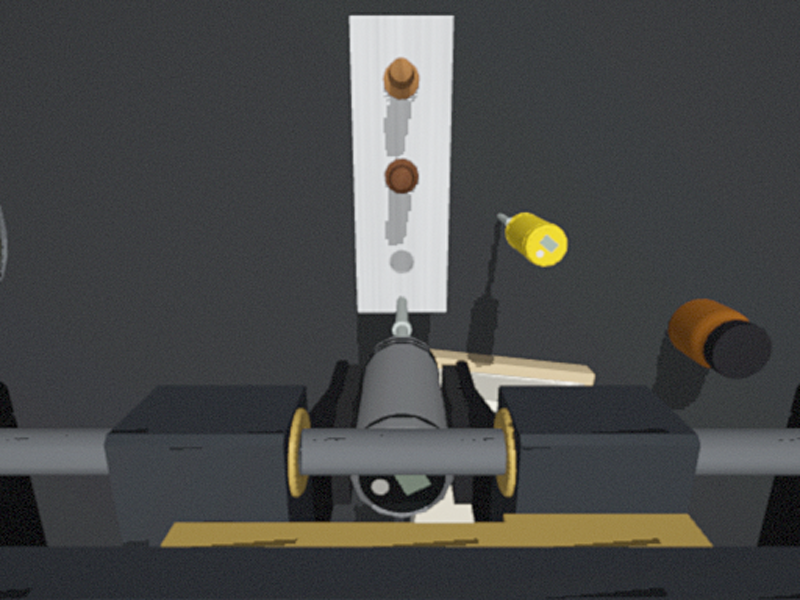

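Run:
```python
from h import *
S=dict(np.load("pics/s5.npz"));W=dict(np.load("pics/w5.npz"))
p=np.array([.5,-.0677,.345])
for n,dz in [("tip",.13),("ring",.08),("hbot",.035)]:
    x=p-[0,0,dz]; print(n,"scene",proj(S,x),"crop",(proj(S,x)-[170,60])*5,"wrist",proj(W,x)*1.5625)
im=S["color"][105:155,185:215,::-1]; im2=W["color"][180:225,240:275,::-1]
cv2.imwrite("pics/z5.png",np.hstack([cv2.resize(im,(360,600),interpolation=cv2.INTER_CUBIC),cv2.resize(im2,(420,600),interpolation=cv2.INTER_CUBIC)]))
```

```text
tip scene [202.28059383 147.79344324] crop [161.40296915 438.9672162 ] wrist [400.18254619 299.82083115]
ring scene [199.99083204 132.91705735] crop [149.9541602  364.58528677] wrist [399.94852458 328.85768697]
hbot scene [197.77867248 118.54484648] crop [138.89336239 292.72423241] wrist [399.6413084  366.97635308]
```

View pics/z5.png

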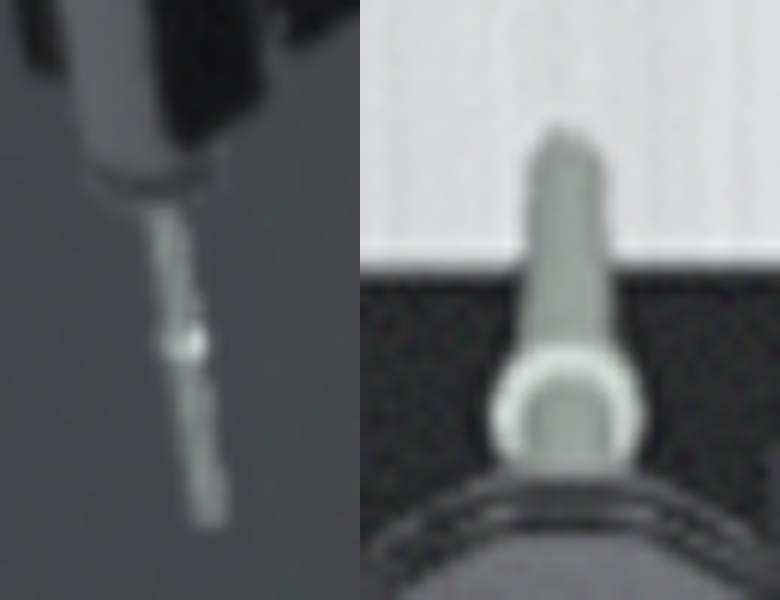

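The thermometer is held straight: tip, ring and handle base all project within about 1 px of expected. I'll move over the port and compare the tip with the hole.

Run:
```python
from h import *
from rig import robot, claw, kin, vision, order
o=ori(-.1)
robot.move_l([.576,-.2885,.35],o,v=.12)
robot.move_l([.576,-.2885,.282],o,v=.06);robot.sleep(.6)
e=robot.read_ee_pos();print(e,robot.read_gripper_width(),robot.read_time_s(),Ro.from_quat(robot.read_tool_rot()).as_matrix()[:,0])
W=shot(vision,"wrist","w6",(210,310,150,225));S=shot(vision,"scene","s6",(130,210,180,260));
for n,X in [("port",[.576,-.2885,.127]),("tip",e-[0,0,.135]),("ring",e-[0,0,.085])]:
    print(n,"S",(proj(S,X)-[130,180])*7.5,"W",(proj(W,X)-[210,150])*8)
```

```text
[ 0.57598885 -0.28850191  0.28199002] 0.027393810657189602 31.4917 [-3.34639974e-05  2.45039160e-06 -9.99999999e-01]
port S [325.1433542  449.79551238] W [369.29079716 288.40391571]
tip S [314.3883522  413.40850065] W [368.81965761 334.94207428]
ring S [286.0136449  317.16778002] W [367.60507164 483.57647272]
```

View pics/w6.png

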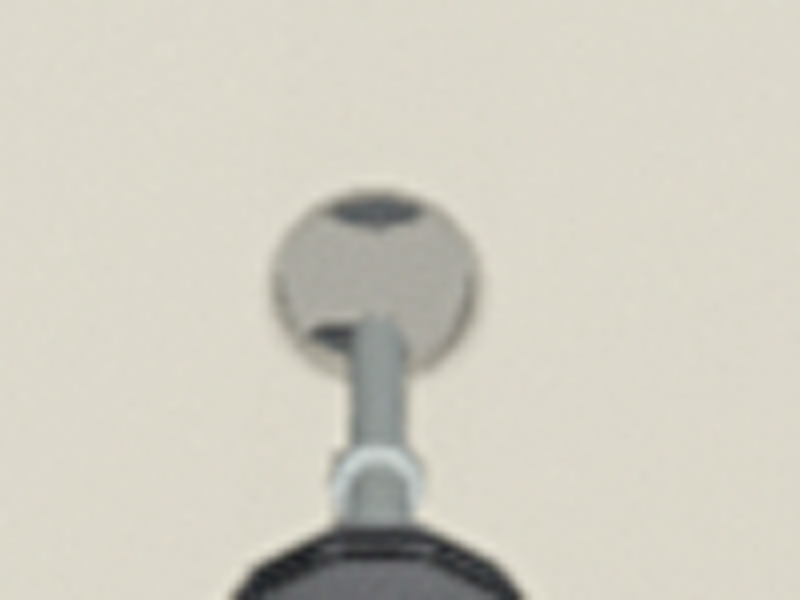

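View pics/s6.png

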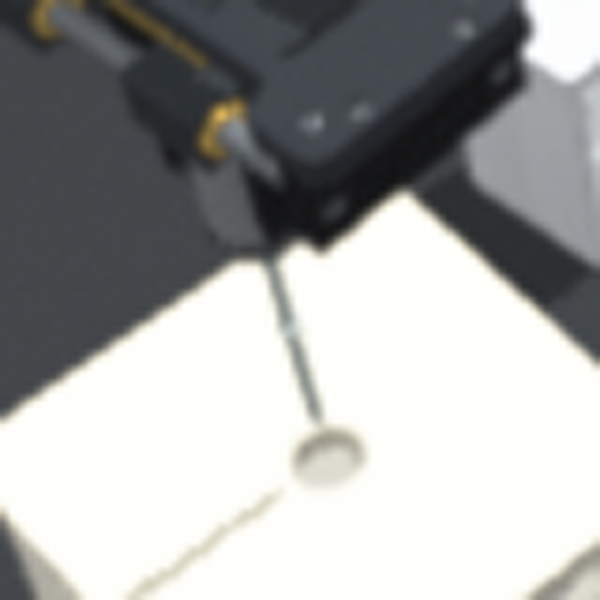

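Wrist view: the hole centre is at (376,284) and the stem at (378,·), so they agree within about 0.5 mm along x and 1 mm along y. The scene view gives the opposite sign, also about 1 mm. The bore leaves 9 mm of stem clearance, so I'll keep the centre at (0.576,-0.2885) and lower in two stages.

Run:
```python
from h import *
from rig import robot, claw, kin, vision, order
o=ori(-.1)
robot.move_l([.576,-.2885,.232],o,v=.04);robot.sleep(.6)
e=robot.read_ee_pos();print(e,robot.read_gripper_width(),robot.read_time_s(),robot.read_ft_force())
W=shot(vision,"wrist","w7",(210,310,150,225));S=shot(vision,"scene","s7",(130,210,180,260));
for n,X in [("port",[.576,-.2885,.127]),("ring",e-[0,0,.085])]:
    print(n,"S",(proj(S,X)-[130,180])*7.5,"W",(proj(W,X)-[210,150])*8)
```

```text
[ 0.57598742 -0.28853182  0.23198741] 0.027508747128089442 33.5917 [-0.75535439 -0.13874888 -0.31171979]
port S [325.1433542  449.79551238] W [368.24376259 417.58384971]
ring S [314.32259437 413.47706329] W [367.6145222  483.88175158]
```

View pics/w7.png

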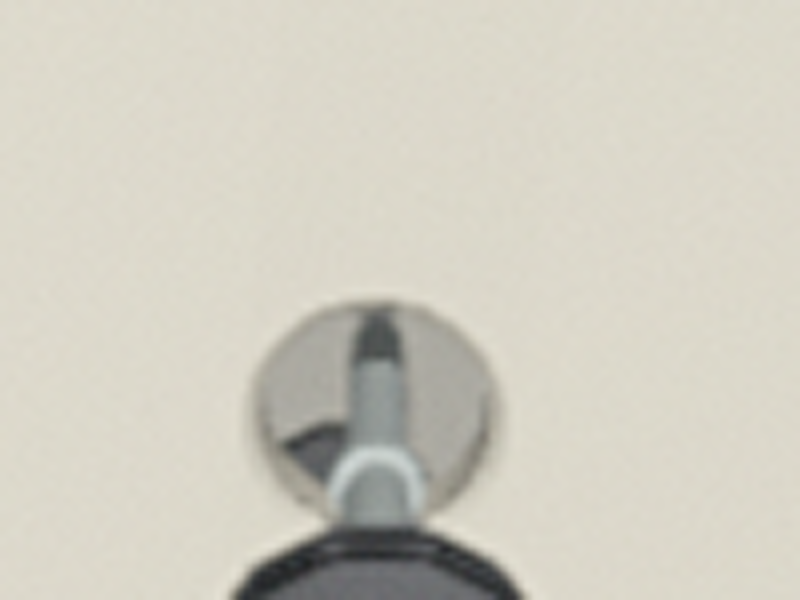

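View pics/s7.png

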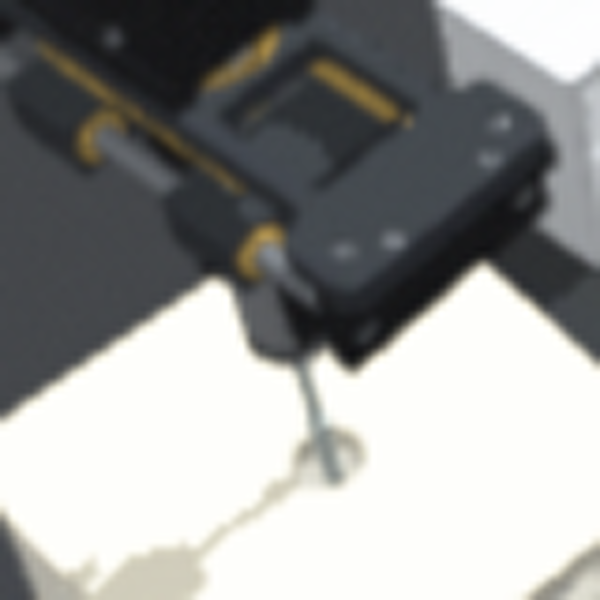

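The stem is inside and centred: hole x 252–500, stem at 377. I'll descend the last 20 mm.

Run:
```python
from h import *
from rig import robot, claw, kin, vision, order
o=ori(-.1)
robot.move_l([.576,-.2883,.212],o,v=.03);robot.sleep(1.0)
e=robot.read_ee_pos();print(e,robot.read_gripper_width(),robot.read_time_s(),robot.read_ft_force())
W=shot(vision,"wrist","w8",(210,310,165,240));S=shot(vision,"scene","s8",(130,210,180,260));
for n,X in [("ring",e-[0,0,.085])]:
    print(n,"S",(proj(S,X)-[130,180])*7.5,"W",(proj(W,X)-[210,165])*8)
shot(vision,"top","t8")
```

```text
[ 0.57599418 -0.28830621  0.21200635] 0.027344801679936845 35.5083 [ 0.29930466 -0.12962557 -1.62380477]
ring S [325.53161511 449.35231503] W [367.62941211 363.71168846]
```

View pics/w8.png

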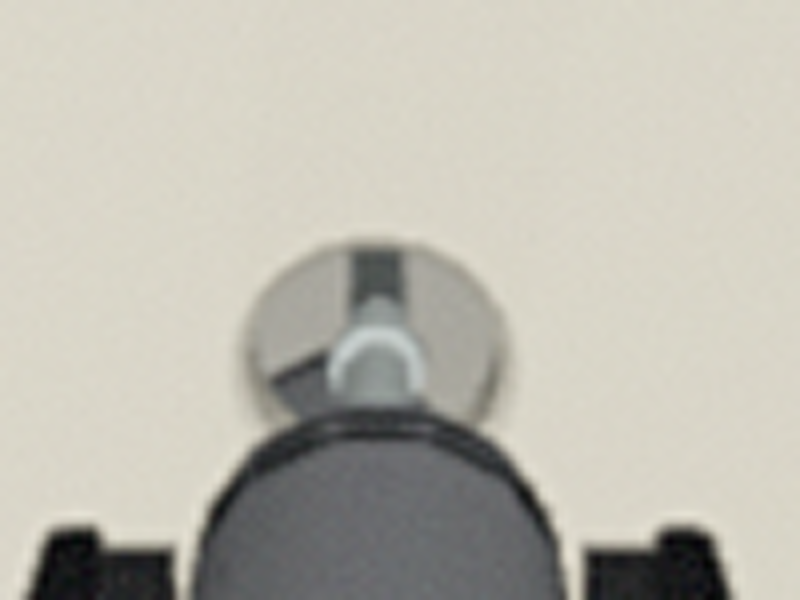

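View pics/s8.png

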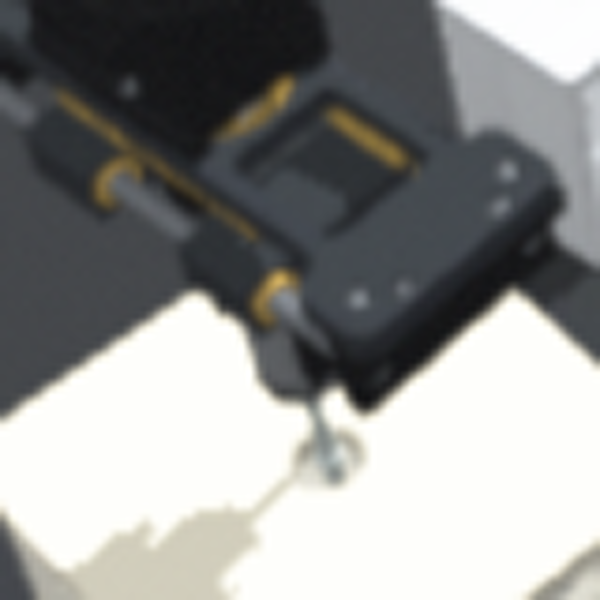

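View pics/t8.png

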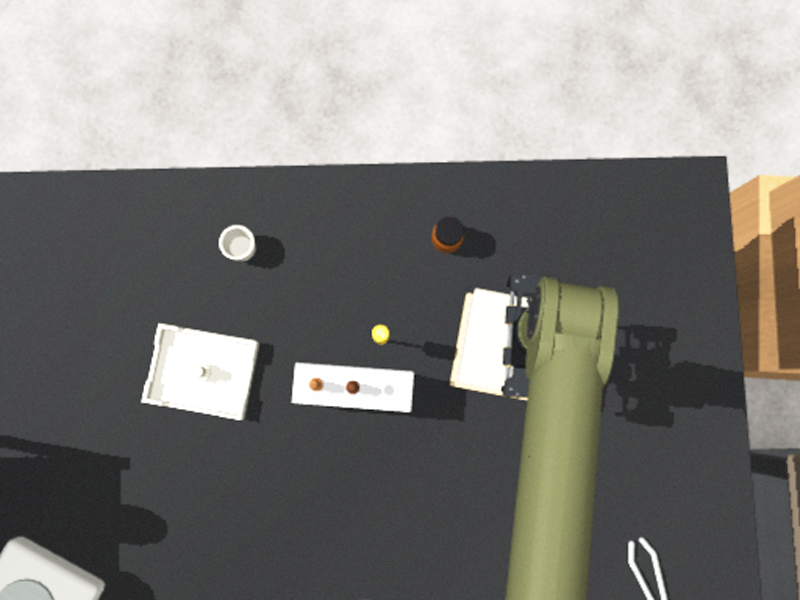

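Ring and stem sit mid-hole: wrist ring (377,370) against hole centre (375,~355), about 1.5 mm apart at most. The wrench shows no side load, and the stopper, crucible, jar, pick and spatula are in place. I'm handing in.

Run:
```python
from rig import robot, claw, order
print(robot.read_ee_pos(),robot.read_joint_velocities().round(4),robot.read_gripper_width())
order.hand_in()
```

```text
[ 0.5760231  -0.28833217  0.21203833] [ 0.0002  0.0016  0.0006  0.001  -0.0018 -0.0006 -0.0015] 0.027501214782108756
the job is handed in; nothing more can be done
```

I handed the job in at about 35.5 s with the gripper still holding the thermometer in the port. The hand-in gives no verdict, so what follows rests on my last checks.

- **Stopper:** I lifted it out of the lid and put it down in the middle of the tray, where the pictures show it standing upright.
- **Thermometer:** I took it from the rack and lowered it through the port until its ring, by calculation, was level with the lid top. The ring height comes from the gripper position (TCP z 0.2120, ring at 0.127 m) and the grasp height, not from a direct measurement. The tilt check before lowering agreed with upright to about 1 px.
- **Last checks:** The arm was at rest, the gripper opening was 27.5 mm around the 28 mm handle, and there was no noticeable side force. In the last pictures the crucible, jar, pick and spatula were still in their places.
- **Disagreement:** The wrist and scene views disagreed about the port's centre by 1–2 mm in y, in opposite directions. I kept roughly the mean, which is inside the 5 mm tolerance.

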